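Function check of a coin-box combination lock

ROBOT

A 7-joint arm with a two-finger parallel gripper is mounted at the origin on the work surface. World frame = base frame: x ahead of the robot, y to its left, z up, the work surface at z = 0. Lengths are in m, angles in rad, forces in N, time in s.
With the tool pointing down it reaches from about 0.4 to 0.925 m from the base axis. Payload 4.1 kg.
Tool frame: the origin (TCP) lies at the very end of the fingers, on their centre line; the grasp point (between the pads) lies 19 mm behind it; z points along the fingers, x is the direction in which the jaws open and shut, and the axes are right-handed (so a half turn about z gives the same grasp; the last joint's range is limited). The gripper opens to 85 mm and grips with 20 to 120 N. Pads are 22 mm wide; open, the fingers measure 114 mm over their backs; the gripper's body (76 mm by 85 mm) begins 54 mm behind the grasp point. The pads swing forward as they close: fully open they stand 13 mm farther back than shut.
Start: joints at [-1.25, 0.398, 0.045, 1.537, -0.019, 1.207, -0.051], TCP at [0.265, 0.594, 0.231] pointing down, gripper open.
Joint ranges: [-2.82, 2.82], [-0.49, 2.23], [-1.37, 1.46], [0, 2.46], [-1.36, 4.5], [0.23, 2], [-2.94, 2.94]. Speed limits (rad/s): [2.57, 2.57, 3.14, 3.14, 3.14, 3.14, 3.14].

INTERFACE

Orientations are given as a rotation vector (axis times angle).
In Python, from cell import arm gives the robot as it stands.
- The arm moves only by the tool jog_arm, never from a script. Its argument "increments" is a list of rows, each an object with "rotation": the turn, a rotation vector about the tool's x, y, z scaled (see below), a list of three; "dp": the shift along the tool's x, y, z scaled (see below), a list of three; "gripper": the opening, from -1 (shut) to 1 (fully open), so that 0 is half open. A call has 1 to 12 rows; each row is the pose to reach, as a shift and turn from the pose commanded when the call began, along the tool's axes at that moment; what a row does not reach only later rows make up. The controller multiplies each number of a shift by 0.2 m and each number of a turn by 60 degrees. A row lasts 1/12 s, in which the tool goes at most 41.7 mm and 7.16 degrees, less where a joint would pass 70% of its speed; a pose out of reach is approached as far as the arm can. A call with a number of a shift or a turn outside -1 to 1 is refused whole. A call with a gripper value outside its range is refused whole. The fingers move at their own pace and stop on an object; the grip force is fixed at half the most. Time passes only in rows, so rows that repeat a pose let the fingers close. It gives the time, the measured TCP pose, the force and the opening at its end, in the units of the state.
- arm.get_obs(): the state, without advancing time (a new reading comes with each control period).
- arm.get_image(name): name is "side" or "top"; returns the picture (480x640x3 uint8, red, green, blue); there is no depth.
- arm.get_calibration(name): a dict with "K" (3x3 intrinsics, pixels), "k1" (the pictures are not rectified: a ray, as slopes to the right and down, at radius r is drawn at 1 + k1 r^2 times it, then the intrinsics apply), "position" and "attitude" of the camera in the world. Camera axes: x right, y down, z forward; pixel columns grow to the right and rows downward; lengths in m; the calibration is good to about 2 mm. A picture is of the moment at which its call begins. get_calibration takes no time and is no camera call.
- arm.hand_in(): hands the job in, once; it reports no verdict.
Trained networks look in the newest picture that a camera, given by its name, has taken for a name from the list of things; names that differ only in an ending like _2 or _b are one class to them, and where a whole thing is asked for, a point or a joint stands for the part that bears it (a point fixed in the world has none). Each returns a list of dicts, best first, with "confidence" (0 to 1); they miss things now and then, are a little off and sometimes report something else, mostly with a low value. They report only what shows in the picture. A call takes as long as a camera call. They do not tell look-alikes from the thing itself.
- arm.recognise(camera, query): "xyz" ([x, y, z] in m, in world coordinates, good to about 4 mm: the middle of the surface that is visible of it).
The state is a dict: "time_s": time; "qpos": joint angles; "qd": joint speeds; "joint_torque": joint torques, N m; "eef_pos": TCP position; "eef_rot": TCP orientation; "wrist_force": force on the tool from outside, world axes, zero at the start; "moment": the same for the moment, N m; "gripper_width": finger opening in m.
Only numpy, scipy, OpenCV 4.12 (cv2) and the standard library are available. Lean on these libraries where they do the work, as an engineer would, in place of code of your own. Each camera call takes 0.05 s, during which the arm holds its last target. There are 200 camera calls.

TASK

The freshly pinned combination lock is under the staking press: slide its jig along the rail to the check station so that the jig clicks into the detent there, then turn the lock's dial until its pointer clicks into line with the index mark and pull the shackle fully open. Lift the opened lock out of the jig a good hand's breadth (about 10 cm) and finish still holding it up there with the shackle open; leave the jig in the detent and the parts in the pen alone.

Things in the scene. Friction and masses are not known exactly. Their poses are not given: they have to be found in the camera images.
- slide: Fixed bench slide: aluminium base 100 x 400 x 10 mm, steel guide rail along its y axis, grey staking press on it over the first station (y +80 mm); the check station is at y -80 mm. Origin: centre of the base's underside, on the work surface; -x is the front (robot side), z up. A wooden block with two brass pins (to z 34 mm) is at x 63 to 93, y -30 to 20 mm.
- press_head (a point): Front lower edge of the press arm, middle of its width (slide frame x 2, y 80, z 122 mm). The arm, 32 mm wide and up to z 170, runs back (+x) from here to a column at x 78 to 114 mm. Its ram, 6 mm radius, hangs 14 mm behind this point with its foot at z 101; a 24 mm sleeve round it ends at z 116. The lever rises backwards on the +y side to z 221 mm.
- check_station (a point): Point on the slide where the middle of the lock's underside lies when the jig sits in the check station's detent (slide frame x 0, y -80, z 38 mm).
- jig (a joint): Travel of the jig along the rail, m: 0 at the press station (start), growing towards the slide's -y; 0.160 in the check station's detent; hard stop at 0.185. Leaving or entering a detent takes about 6 N, between them about 1 N; the detent draws the jig home from within about 4 mm of its middle.
- jig_knob (a point): Middle of the jig's upright black push knob: 20 mm diameter, 59 to 85 mm above the work surface (this point 72 mm), on a 10 mm stem on the jig's tail plate (top at 38 mm). In the slide's frame it lies 60 mm to -x and 78 mm to +y of the lock's centre. It moves with the jig.
- padlock: Combination padlock on its back, dial up, loose in the jig's nest: steel body 52 x 52 x 22 mm, about 0.3 kg in all. Origin: centre of the underside (38 mm above the work surface while nested); z up, axes parallel to the slide's, shackle to -x. Nest walls 8 mm high, 1.2 mm of play, hold it; open in front for the shackle. The jig plate ends 33 mm in front of the lock's centre.
- index_mark (a point): Fixed raised index mark on the lock's face, at the shackle side of the dial: 23 mm to -x of the lock's centre, 24 mm above the lock's underside.
- dial_pointer (a point): Outer end of the pointer (a bright raised line on the dial's skirt, repeated from the middle to the rim of the knob's top), 18 mm from the dial's axis, 24 mm above the lock's underside. It is 5 mm from the index mark when lined up.
- dial_knob (a point): On the dial's axis (the lock's centre line), 36 mm above the lock's underside, mid-height of the fluted black dial knob: 26 mm in diameter, from 26.5 to 44 mm above the underside, over a skirt 40 mm in diameter whose top is at 26.5 mm.
- dial (a joint): Dial angle, rad, counterclockwise from above, endless: 0 (or any full turn) with the pointer in line with the index mark. Twelve clicks a turn, 0.524 rad apart, one of them at 0; about 0.05 N m takes it past a click and, let go, it drops into the nearest. The lock opens only with the pointer at the index mark (within about 8 degrees). Either way of turning will do.
- shackle_legs (a point): Midway between the straight legs of the shackle, 50 mm to -x of the lock's centre while shut, 11 mm above its underside. Legs: 8 mm round bars along x, 38 mm over their outsides, 22 mm between, free from 33 to 66 mm in front of the lock's centre, then a bow with its outside at 85 mm. Free space below down to the slide's base (z 10 mm).
- shackle (a joint): Shackle pulled out of the lock body along the lock's -x, m: 0 shut, 0.016 fully open (hard stop). It moves with about 1.5 N of friction and stays where it is left; locked, it has only about 2 mm of play.
- lever: Bystander in the pen: chrome coin return lever, 85 mm long. Origin at its underside.
- bracket: Bystander in the pen: grey die-cast mounting bracket, 62 x 40 x 36 mm. Origin at its underside.
- window: Bystander in the pen: smoky plastic coin window, 50 x 72 x 7 mm. Origin at its underside.
- pen: Fixed steel parts pen with a latched gate, 200 x 170 mm, walls and gate posts up to 56 mm high. Origin: centre of its underside.
Mind the look-alikes: they are no part of the job. Of the things that look like the padlock, the largest one is meant.

How it is judged:
By the outcome, as a careful person would: the job done as asked, in the order asked, and still so for the second after the job is handed in, while the arm keeps its last pose, push and grip.
It also fails if it takes over 72 s, if anything falls off the work surface, if the arm or the gripper's body presses on something with over 40 N, if the wrist force passes 120 N, or if a joint passes its speed limit or range.

## Working session

There is one attempt and no reset: what is moved stays moved. The work goes in short steps, Python scripts to look and compute and a tool call to move; the robot and the scene stay as the last step left them, time stands still between calls to the robot, and variables do not carry over. Pictures are saved under pics/ and viewed, about 8 in all and at most 12, crops included, and the job is handed in when it is done.

Besides the shell and the picture viewer there is one more tool, called after "Request:" as name(argument=value, ...) on one line, values as JSON. jog_arm: Moves the arm, as the interface text tells. Shifts and turns lie within -1 to 1; 1 stands for 0.2 m of shift or 60 degrees of turn. Its arguments: {"type":"object","properties":{"increments":{"type":"array"}},"required":["increments"]}

```bash
ls; mkdir -p pics; python3 - <<'E'
from cell import arm
import cv2,numpy as np
o=arm.get_obs()
print({k:np.round(v,3).tolist() for k,v in o.items()})
for c in("side","top"):
    im=arm.get_image(c); cv2.imwrite(f"pics/{c}0.png",im[:,:,::-1])
    k=arm.get_calibration(c); print(c,{a:np.round(b,4).tolist() for a,b in k.items()})
    for q in("slide","press_head","jig_knob","padlock","index_mark","dial_pointer","dial_knob","shackle_legs","pen"):
        print(q,[(np.round(d["xyz"],3).tolist(),round(d["confidence"],2)) for d in arm.recognise(c,q)][:4])
E
```

```text
pics
{'time_s': 0.0, 'qpos': [-1.25, 0.399, 0.045, 1.538, -0.019, 1.207, -0.051], 'qd': [0.0, -0.002, 0.001, -0.001, -0.0, 0.0, 0.001], 'joint_torque': [0.001, -47.513, 1.365, -25.422, 0.012, 0.01, 0.0], 'eef_pos': [0.265, 0.593, 0.23], 'eef_rot': [2.634, 1.709, -0.002], 'wrist_force': [-0.158, -0.129, 0.883], 'moment': [0.006, 0.008, -0.014], 'gripper_width': 0.085}
side {'K': [[463.1625, 0.0, 317.0082], [0.0, 463.1625, 241.6813], [0.0, 0.0, 1.0]], 'k1': -0.109, 'position': [0.3194, 0.4546, 0.7982], 'attitude': [-0.4749, 2.8176, -0.9874]}
slide [([0.608, 0.184, 0.023], 0.61)]
press_head [([0.605, 0.182, 0.024], 0.59)]
jig_knob [([0.521, -0.42, 0.008], 0.56), ([0.553, 0.218, 0.036], 0.55), ([0.624, -0.443, 0.01], 0.27)]
padlock [([0.393, 0.197, 0.013], 0.93), ([0.413, 0.051, 0.017], 0.59), ([0.567, 0.17, 0.058], 0.58), ([0.521, 0.155, 0.052], 0.4)]
index_mark [([0.419, 0.054, 0.014], 0.72), ([0.567, 0.169, 0.06], 0.7), ([0.393, 0.2, 0.014], 0.64), ([0.521, 0.155, 0.049], 0.22)]
dial_pointer [([0.574, 0.169, 0.074], 0.84), ([0.412, 0.045, 0.029], 0.57), ([0.394, 0.198, 0.027], 0.54)]

[... 422 characters left out ...]
slide [([0.607, 0.126, 0.016], 0.66)]
press_head [([0.577, 0.163, 0.071], 0.7), ([0.608, 0.121, 0.018], 0.58), ([0.571, 0.159, 0.061], 0.33)]
jig_knob [([0.555, 0.21, 0.037], 0.7)]
padlock [([0.57, 0.16, 0.06], 0.81), ([0.394, 0.192, 0.013], 0.57)]
index_mark [([0.398, 0.192, 0.017], 0.85), ([0.417, 0.044, 0.019], 0.78), ([0.522, 0.15, 0.055], 0.71)]
dial_pointer [([0.386, 0.195, 0.023], 0.59), ([0.576, 0.164, 0.075], 0.55), ([0.564, 0.162, 0.062], 0.22)]
dial_knob [([0.555, 0.211, 0.04], 0.72), ([0.578, 0.168, 0.07], 0.64), ([0.39, 0.2, 0.021], 0.54), ([0.415, 0.04, 0.026], 0.41)]
shackle_legs [([0.445, 0.068, 0.011], 0.55), ([0.43, 0.173, 0.011], 0.48)]
pen [([0.576, -0.435, 0.003], 0.91)]
```

View pics/side0.png

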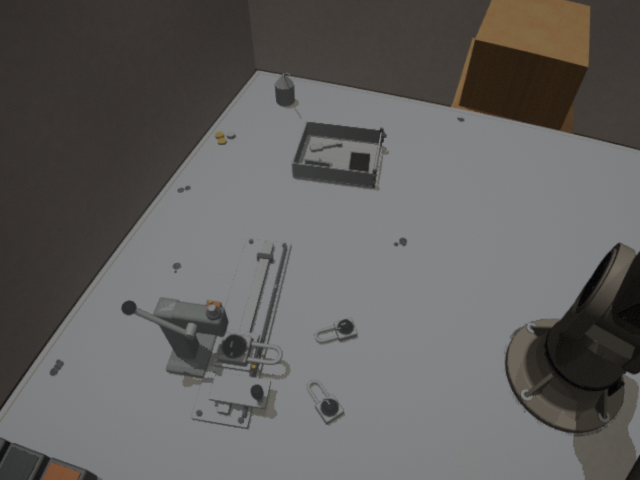

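View pics/top0.png

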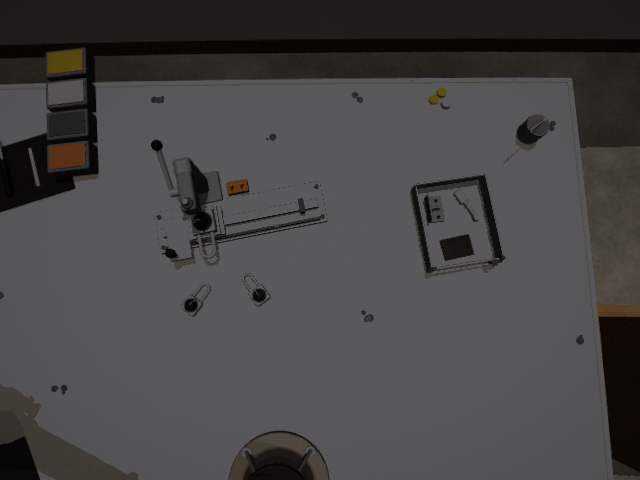

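The side view shows the pen at (340,155), the slide running from (225,420) to (265,245), and the press at (190,330). Three things could be the padlock: the one in the jig at side (234,347) / top (203,222), and two loose small locks at top (192,304) and (259,293). The jig one is largest and is under the press, so I take that. One close crop will check the choice and the slide's pose.

```bash
cat > h.py <<'E'
from cell import arm
import cv2,numpy as np
from scipy.spatial.transform import Rotation as R
def cal(c):
    k=arm.get_calibration(c); return np.array(k["K"]),np.array([k["k1"],0,0,0.]),np.array(k["position"]),R.from_rotvec(k["attitude"]).as_matrix()
def proj(c,P):
    K,d,p,A=cal(c); P=np.atleast_2d(P).astype(float)
    rv=cv2.Rodrigues(A.T)[0]; return cv2.projectPoints(P,rv,-A.T@p,K,d)[0][:,0]
def ray(c,uv,z):
    K,d,p,A=cal(c); n=cv2.undistortPoints(np.array(uv,float).reshape(-1,1,2),K,d)[:,0]
    r=np.c_[n,np.ones(len(n))]@A.T; return p+r*((z-p[2])/r[:,2])[:,None]
def crop(im,x0,y0,w,h,s,name):
    cv2.imwrite(name,cv2.resize(im[y0:y0+h,x0:x0+w,::-1],None,fx=s,fy=s,interpolation=cv2.INTER_CUBIC))
E
python3 - <<'E'
from h import *
a=cv2.imread("pics/top0.png")[:,:,::-1]; b=cv2.imread("pics/side0.png")[:,:,::-1]
A=cv2.resize(a[130:270,145:345],None,fx=4,fy=4,interpolation=cv2.INTER_CUBIC)
A=np.clip(A*1.8,0,255).astype(np.uint8);cv2.imwrite("pics/c1.png",A[:,:,::-1])
B=cv2.resize(b[230:430,150:300],None,fx=3,fy=3,interpolation=cv2.INTER_CUBIC)
B=np.clip(B*1.8,0,255).astype(np.uint8);cv2.imwrite("pics/c2.png",B[:,:,::-1])
E
```

```text
(no output)
```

View pics/c1.png

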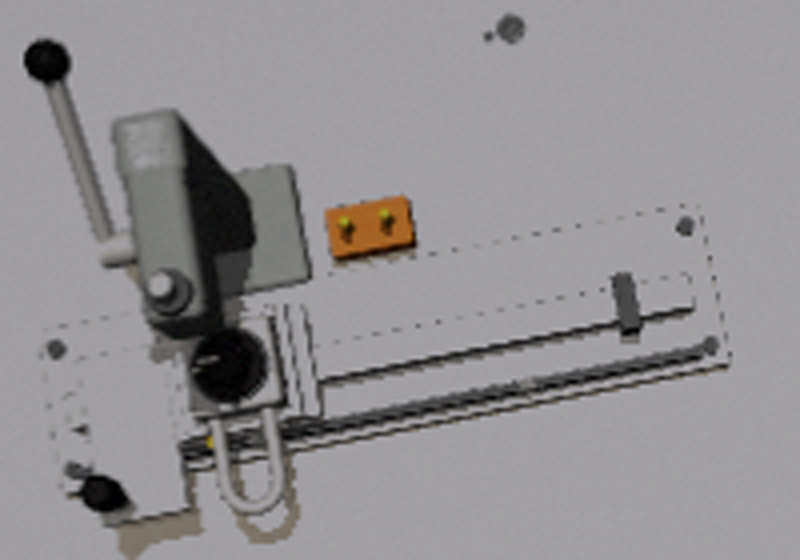

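View pics/c2.png

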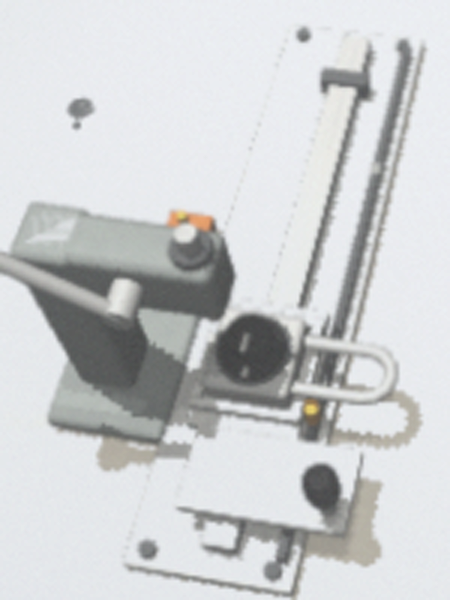

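Crop c1 shows the slide base with corners at (700,204), (731,364) and (40,332). The big lock is in the jig with its dial at (228,365), its shackle towards the robot, and the black push knob at (100,492). The dial pointer is on the left, towards the slide's +y. The choice of lock holds. Next I fit the slide pose.

```bash
python3 - <<'E'
from h import *
from scipy.optimize import least_squares
obs=[("top",(.05,-.2,.01),(700,204)),("top",(-.05,-.2,.01),(731,364)),("top",(.05,.2,.01),(40,332)),
("top",(-.06,.158,.085),(99,490)),("top",(0,.08,.082),(231,365)),
("side",(-.05,-.2,.01),(424,42)),("side",(.05,.2,.01),(128,565)),("side",(-.05,.2,.01),(295,597)),
("side",(-.06,.158,.085),(319,481)),("side",(0,.08,.082),(250,344)),("side",(.05,-.2,.01),(288,26)),("top",(-.085,.08,.049),(252,510))]
px=[np.array(u)/4+[145,130] if c=="top" else np.array(u)/3+[150,230] for c,_,u in obs]
L=np.array([o[1] for o in obs])
def W(p,L):
    return R.from_euler("z",p[2]).apply(L)+[p[0],p[1],0]
def f(p):
    w=W(p,L); return np.concatenate([proj(o[0],w[i])[0]-px[i] for i,o in enumerate(obs)])
s=least_squares(f,[.6,.1,0],loss="soft_l1")
print(s.x,np.degrees(s.x[2])); print(np.round(f(s.x).reshape(-1,2),1).tolist())
np.save("slide.npy",s.x)
for n,l in dict(lock=(0,.08,.038),knob=(-.06,.158,.072),check=(0,-.08,.038)).items(): print(n,np.round(W(s.x,np.array([l])),4))
# per-camera ray pts
for c in("top","side"):
    for i,o in enumerate(obs):
        if o[0]==c: print(c,o[1],np.round((R.from_euler("z",-s.x[2]).apply(ray(c,px[i],o[1][2])[0]-[s.x[0],s.x[1],0])-o[1])*1000,1))
o=arm.get_obs(); print(R.from_rotvec(o["eef_rot"]).as_matrix().round(3),R.from_rotvec(o["eef_rot"]).as_euler("xyz",degrees=True))
# dial pointer
for c,sc,off,uv in(("top",4,(145,130),(190,372)),("top",4,(145,130),(216,362)),("side",3,(150,230),(245,340)),("side",3,(150,230),(245,374))):
    w=ray(c,[np.array(uv)/sc+off],.082)[0]; print(c,R.from_euler("z",-s.x[2]).apply(w-[s.x[0],s.x[1],0]).round(4))
E
```

```text
[0.5938804  0.0884377  0.18781429] 10.760965977046116
[[-1.6, -0.1], [-0.8, -0.0], [-1.6, 0.7], [-2.2, -1.2], [-3.9, -3.2], [1.4, -0.4], [0.6, 0.5], [1.8, -0.5], [-0.1, -0.9], [-0.9, -3.4], [2.1, -0.1], [0.7, -0.3]]
lock [[0.5789 0.167  0.038 ]]
knob [[0.5054 0.2325 0.072 ]]
check [[0.6088 0.0098 0.038 ]]
top (0.05, -0.2, 0.01) [-1.  -3.6  0. ]
top (-0.05, -0.2, 0.01) [-0.4 -1.9  0. ]
top (0.05, 0.2, 0.01) [ 0.8 -4.   0. ]
top (-0.06, 0.158, 0.085) [-3.4 -4.2 -0. ]
top (0, 0.08, 0.082) [-8.9 -7.3 -0. ]
top (-0.085, 0.08, 0.049) [-0.3  1.7 -0. ]
side (-0.05, -0.2, 0.01) [2.9 1.6 0. ]
side (0.05, 0.2, 0.01) [ 1.3 -0.6  0. ]
side (-0.05, 0.2, 0.01) [2.8 1.4 0. ]
side (-0.06, 0.158, 0.085) [-0.4  1.5 -0. ]
side (0, 0.08, 0.082) [-3.2  6.  -0. ]
side (0.05, -0.2, 0.01) [4.6 1.1 0. ]
[[ 0.408  0.913  0.   ]
 [ 0.913 -0.408  0.   ]
 [ 0.     0.    -1.   ]] [ 1.79998135e+02 -6.98568698e-03  6.59506240e+01]
top [-0.0082  0.0955  0.082 ]
top [-0.0056  0.0805  0.082 ]
side [0.0003 0.084  0.082 ]
side [-0.0051  0.1043  0.082 ]
```

```bash
cat >> h.py <<'E'
def goto(P,yawdeg=None,slide=True):
    """scaled dp (tool axes) & turn to bring TCP to P (slide frame if slide) with tool x at yaw (slide-frame deg)"""
    s=np.load("slide.npy"); Rz=R.from_euler("z",s[2])
    if slide: P=Rz.apply(P)+[s[0],s[1],0]
    o=arm.get_obs(); T=R.from_rotvec(o["eef_rot"]); d=T.inv().apply(np.array(P)-o["eef_pos"])
    print("world",np.round(P,4),"dp",np.round(d/.2,3))
    if yawdeg is not None:
        y=np.radians(yawdeg)+(s[2] if slide else 0)
        X=np.array([np.cos(y),np.sin(y),0]);Z=np.array([0,0,-1.]);G=R.from_matrix(np.c_[X,np.cross(Z,X),Z])
        print("rot",np.round(np.degrees((T.inv()*G).as_rotvec())/60,3))
def st():
    s=np.load("slide.npy"); o=arm.get_obs(); T=R.from_rotvec(o["eef_rot"]).as_matrix()
    print("t",o["time_s"],"slideTCP",np.round(R.from_euler("z",-s[2]).apply(o["eef_pos"]-[s[0],s[1],0]),4),"yaw",round(np.degrees(np.arctan2(T[1,0],T[0,0])-s[2]),1),"z",T[:,2].round(3),"F",np.round(o["wrist_force"],1),"w",round(o["gripper_width"],4),"q",np.round(o["qpos"],2))
E
python3 -c "
from h import *
goto([-.06,.158,.15],90); st()"
```

```text
world [0.5054 0.2325 0.15  ] dp [-1.159  1.834  0.407]
rot [ 0.   -0.   -0.58]
t 1.0 slideTCP [-0.2288  0.5577  0.2314] yaw 55.2 z [ 0.  0. -1.] F [ 0.1 -0.1 -0.3] w 0.0853 q [-1.25  0.4   0.05  1.54 -0.02  1.21 -0.05]
```

Request:
jog_arm(increments=[{"dp":[-0.2,0.32,0],"rotation":[0,0,0],"gripper":0.2},{"dp":[-0.4,0.63,0],"rotation":[0,0,0],"gripper":0.2},{"dp":[-0.6,0.95,0.1],"rotation":[0,0,0],"gripper":0.2},{"dp":[-0.6,0.95,0.1],"rotation":[0,0,0],"gripper":0.2},{"dp":[-0.6,0.95,0.1],"rotation":[0,0,0],"gripper":0.2},{"dp":[-0.6,0.95,0.1],"rotation":[0,0,0],"gripper":0.2},{"dp":[-0.6,0.95,0.1],"rotation":[0,0,0],"gripper":0.2},{"dp":[-0.6,0.95,0.1],"rotation":[0,0,0],"gripper":0.2}])

```text
time_s: 1.67
eef_pos: [0.3903, 0.4056, 0.2115]
eef_rot: [-2.638, -1.706, -0.0]
wrist_force: [-1.1, 1.2, -0.2]
gripper_width: 0.0514
```

```bash
python3 -c "
from h import *
goto([-.06,.158,.12],90); st()"
```

```text
world [0.5054 0.2325 0.12  ] dp [-0.554  0.88   0.457]
rot [-0.    -0.    -0.583]
t 1.6667 slideTCP [-0.1408  0.3496  0.2115] yaw 55.0 z [ 0.  0. -1.] F [-1.1  1.2 -0.2] w 0.0514 q [-0.99  0.26  0.13  1.78 -0.04  1.11  0.3 ]
```

Request:
jog_arm(increments=[{"dp":[-0.2,0.3,0.1],"rotation":[0,0,-0.1],"gripper":0.2},{"dp":[-0.4,0.6,0.25],"rotation":[0,0,-0.2],"gripper":0.2},{"dp":[-0.55,0.88,0.4],"rotation":[0,0,-0.3],"gripper":0.2},{"dp":[-0.554,0.88,0.457],"rotation":[0,0,-0.42],"gripper":0.2},{"dp":[-0.554,0.88,0.457],"rotation":[0,0,-0.53],"gripper":0.2},{"dp":[-0.554,0.88,0.457],"rotation":[0,0,-0.583],"gripper":0.2},{"dp":[-0.554,0.88,0.457],"rotation":[0,0,-0.583],"gripper":0.2},{"dp":[-0.554,0.88,0.457],"rotation":[0,0,-0.583],"gripper":0.2},{"dp":[-0.554,0.88,0.457],"rotation":[0,0,-0.583],"gripper":0.2}])

```text
time_s: 2.42
eef_pos: [0.5046, 0.2366, 0.1203]
eef_rot: [-1.996, -2.425, -0.003]
wrist_force: [-0.6, 0.8, 0.6]
gripper_width: 0.051
```

```bash
python3 - <<'E'
from h import *
goto([-.06,.158,.054],90); st()
im=arm.get_image("side"); im2=arm.get_image("top")
a=cv2.resize(im[300:430,190:320],None,fx=3,fy=3); b=cv2.resize(im2[180:310,120:250],None,fx=3,fy=3)
cv2.imwrite("pics/d1.png",np.clip(np.hstack([a,b])*1.8,0,255).astype(np.uint8)[:,:,::-1])
E
```

```text
world [0.5054 0.2325 0.054 ] dp [-0.022 -0.     0.332]
rot [ 0.001 -0.002  0.005]
t 2.4167 slideTCP [-0.06    0.1622  0.1203] yaw 90.3 z [ 0.     0.002 -1.   ] F [-0.6  0.8  0.6] w 0.051 q [-0.62  0.35  0.13  1.88 -0.06  0.91  1.3 ]
```

View pics/d1.png

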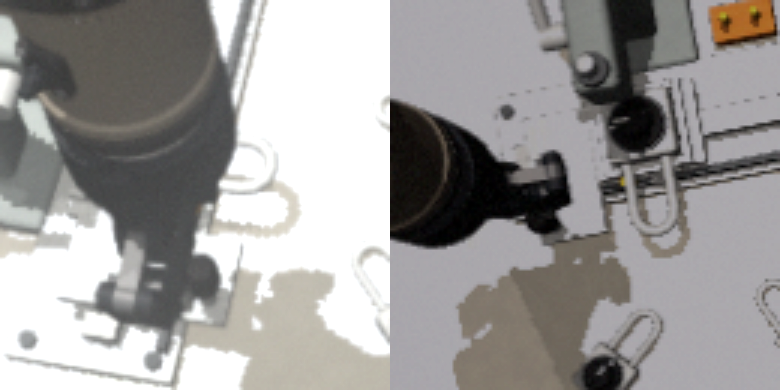

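```bash
python3 - <<'E'
from h import *
o=arm.get_obs(); T=R.from_rotvec(o["eef_rot"])
for g in(-1,0,1):
    P=o["eef_pos"]+T.apply([g*.0325,0,-.01])
    print(g,((proj("side",P)-[190,300])*3).round(),((proj("top",P)-[120,180])*3+[390,0]).round())
E
```

```text
-1 [[200. 184.]] [[551. 198.]]
0 [[187. 243.]] [[505. 207.]]
1 [[172. 305.]] [[459. 217.]]
```

The views agree with the projected fingers: the knob is at d1 (203,275) side and (543,218) top. I descend around it.

Request:
jog_arm(increments=[{"dp":[-0.02,0,0.1],"rotation":[0,0,0],"gripper":0.2},{"dp":[-0.02,0,0.2],"rotation":[0,0,0],"gripper":0.2},{"dp":[-0.02,0,0.28],"rotation":[0,0,0],"gripper":0.2},{"dp":[-0.02,0,0.33],"rotation":[0,0,0],"gripper":0.2},{"dp":[-0.02,0,0.33],"rotation":[0,0,0],"gripper":0.2}])

```text
time_s: 2.93
eef_pos: [0.504, 0.2308, 0.0524]
eef_rot: [-1.996, -2.424, 0.004]
wrist_force: [-0.4, -0.5, 0.4]
gripper_width: 0.051
```

Request:
jog_arm(increments=[{"dp":[0,0,0],"rotation":[0,0,0],"gripper":-1},{"dp":[0,0,0],"rotation":[0,0,0],"gripper":-1},{"dp":[0,0,0],"rotation":[0,0,0],"gripper":-1},{"dp":[0,0,0],"rotation":[0,0,0],"gripper":-1},{"dp":[0,0,0],"rotation":[0,0,0],"gripper":-1},{"dp":[0,0,0],"rotation":[0,0,0],"gripper":-1},{"dp":[0,0,0],"rotation":[0,0,0],"gripper":-1},{"dp":[0,0,0],"rotation":[0,0,0],"gripper":-1}])

```text
time_s: 3.6
eef_pos: [0.5066, 0.2312, 0.0554]
eef_rot: [1.999, 2.423, 0.005]
wrist_force: [-1.5, 1.5, 6.4]
gripper_width: 0.0179
```

```bash
python3 - <<'E'
from h import *
st(); goto([-.06,-.002,.054],90)
E
```

```text
t 3.6 slideTCP [-0.0591  0.1565  0.0554] yaw 90.2 z [ 0.002  0.002 -1.   ] F [-1.5  1.5  6.4] w 0.0179 q [-0.6   0.43  0.12  1.93 -0.07  0.78  1.32]
world [0.5353 0.0753 0.054 ] dp [-0.793 -0.007  0.005]
rot [ 0.002 -0.002  0.003]
```

Request:
jog_arm(increments=[{"dp":[-0.04,0,0],"rotation":[0,0,0],"gripper":-1},{"dp":[-0.12,0,0],"rotation":[0,0,0],"gripper":-1},{"dp":[-0.22,0,0],"rotation":[0,0,0],"gripper":-1},{"dp":[-0.32,0,0],"rotation":[0,0,0],"gripper":-1},{"dp":[-0.42,0,0],"rotation":[0,0,0],"gripper":-1},{"dp":[-0.52,0,0],"rotation":[0,0,0],"gripper":-1},{"dp":[-0.6,0,0],"rotation":[0,0,0],"gripper":-1},{"dp":[-0.68,0,0],"rotation":[0,0,0],"gripper":-1},{"dp":[-0.74,0,0],"rotation":[0,0,0],"gripper":-1},{"dp":[-0.78,0,0],"rotation":[0,0,0],"gripper":-1},{"dp":[-0.8,0,0],"rotation":[0,0,0],"gripper":-1},{"dp":[-0.8,0,0],"rotation":[0,0,0],"gripper":-1}])

```text
time_s: 4.6
eef_pos: [0.5358, 0.0732, 0.0554]
eef_rot: [-1.999, -2.421, -0.001]
wrist_force: [-4.7, 2.5, 11.1]
gripper_width: 0.018
```

```bash
python3 - <<'E'
from h import *
st()
for c in("side","top"):
  im=arm.get_image(c)
  for q in("dial_knob","padlock","jig_knob"): print(c,q,[(np.round(d["xyz"],3).tolist(),round(d["confidence"],2)) for d in arm.recognise(c,q)][:4])
E
```

```text
t 4.6 slideTCP [-0.0599 -0.0042  0.0554] yaw 90.1 z [-0.001  0.002 -1.   ] F [-4.7  2.5 11.1] w 0.018 q [-0.34  0.41  0.15  1.97 -0.09  0.77  1.63]
side dial_knob [([0.414, 0.045, 0.027], 0.7), ([0.395, 0.198, 0.027], 0.6)]
side padlock [([0.413, 0.051, 0.012], 0.96), ([0.614, 0.02, 0.052], 0.78), ([0.393, 0.196, 0.01], 0.72)]
side jig_knob [([0.598, 0.066, 0.037], 0.64), ([0.603, 0.19, 0.023], 0.35)]
top dial_knob [([0.414, 0.04, 0.023], 0.7), ([0.608, 0.009, 0.073], 0.63)]
top padlock [([0.419, 0.049, 0.016], 0.72), ([0.602, 0.004, 0.057], 0.62), ([0.605, 0.006, 0.073], 0.48), ([0.624, -0.452, 0.013], 0.31)]
top jig_knob [([0.604, 0.04, 0.042], 0.69)]
```

Request:
jog_arm(increments=[{"dp":[0,0,0],"rotation":[0,0,0],"gripper":0.2},{"dp":[0,0,0],"rotation":[0,0,0],"gripper":0.2},{"dp":[0,0,0],"rotation":[0,0,0],"gripper":0.2},{"dp":[0,0,0],"rotation":[0,0,0],"gripper":0.2},{"dp":[0,0,0],"rotation":[0,0,0],"gripper":0.2},{"dp":[0,0,-0.15],"rotation":[0,0,0],"gripper":0.2},{"dp":[0,0,-0.35],"rotation":[0,0,0],"gripper":0.2},{"dp":[0,0,-0.5],"rotation":[0,0,0],"gripper":0.2},{"dp":[0.4,0,-0.6],"rotation":[0,0,0],"gripper":0.2},{"dp":[0.4,0,-0.6],"rotation":[0,0,0],"gripper":0.2},{"dp":[0.4,0,-0.6],"rotation":[0,0,0],"gripper":0.2},{"dp":[0.4,0,-0.6],"rotation":[0,0,0],"gripper":0.2}])

```text
time_s: 6.0
eef_pos: [0.5207, 0.1546, 0.1746]
eef_rot: [-1.992, -2.429, -0.003]
wrist_force: [-0.3, -1.2, 0.0]
gripper_width: 0.0513
```

```bash
python3 - <<'E'
from h import *
st()
s=np.load("slide.npy")
L=[(0,-.08,.082),(0,-.08,.0645),(-.06,-.002,.085),(-.085,-.08,.049),(-.023,-.08,.062)]
out=[]
for c in("side","top"):
  im=arm.get_image(c)
  for q in("dial_knob","padlock","jig_knob","dial_pointer","index_mark","shackle_legs"): print(c,q,[(R.from_euler("z",-s[2]).apply(np.array(d["xyz"])-[s[0],s[1],0]).round(3).tolist(),round(d["confidence"],2)) for d in arm.recognise(c,q)][:4])
  p=proj(c,R.from_euler("z",s[2]).apply(L)+[s[0],s[1],0]); x0,y0=(p.mean(0)-35).astype(int)
  print(c,(x0,y0),((p-[x0,y0])*5.7).round().tolist())
  out.append(cv2.resize(im[y0:y0+70,x0:x0+70],None,fx=5.7,fy=5.7,interpolation=cv2.INTER_CUBIC))
cv2.imwrite("pics/e1.png",np.clip(np.hstack(out)*1.6,0,255).astype(np.uint8)[:,:,::-1])
E
```

```text
t 6.0 slideTCP [-0.0595  0.0786  0.1746] yaw 90.5 z [ 0.001  0.002 -1.   ] F [-0.3 -1.2  0. ] w 0.0513 q [-0.48  0.26  0.13  1.86 -0.04  1.02  1.44]
side dial_knob [([-0.187, -0.009, 0.025], 0.7)]
side padlock [([-0.185, -0.004, 0.017], 0.84), ([-0.175, 0.145, 0.013], 0.73), ([-0.068, -0.079, 0.051], 0.45)]
side jig_knob [([-0.051, -0.004, 0.037], 0.71)]
side dial_pointer [([-0.174, 0.148, 0.029], 0.76), ([-0.185, -0.007, 0.026], 0.52)]
side index_mark [([-0.176, 0.148, 0.014], 0.74), ([-0.181, -0.002, 0.014], 0.71), ([-0.065, -0.078, 0.053], 0.65)]
side shackle_legs [([-0.065, -0.079, 0.051], 0.64), ([-0.15, 0.114, 0.008], 0.51)]
side (np.int64(234), np.int64(244)) [[113.0, 125.0], [119.0, 155.0], [241.0, 342.0], [367.0, 211.0], [186.0, 167.0]]
top dial_knob [([-0.179, 0.15, 0.023], 0.64), ([-0.001, -0.081, 0.071], 0.61), ([-0.017, -0.028, 0.039], 0.56), ([-0.188, -0.013, 0.023], 0.44)]
top padlock [([-0.177, 0.137, 0.013], 0.89), ([-0.01, -0.086, 0.06], 0.63), ([-0.071, -0.534, 0.013], 0.55), ([-0.177, -0.009, 0.02], 0.54)]
top jig_knob [([-0.016, -0.033, 0.038], 0.77), ([-0.004, -0.083, 0.074], 0.2)]
top dial_pointer []
top index_mark [([-0.176, 0.137, 0.017], 0.95), ([-0.015, -0.082, 0.061], 0.69), ([-0.186, -0.007, 0.016], 0.54)]
top shackle_legs [([-0.062, -0.09, 0.053], 0.47)]
top (np.int64(231), np.int64(185)) [[223.0, 107.0], [227.0, 117.0], [51.0, 295.0], [271.0, 331.0], [239.0, 174.0]]
```

View pics/e1.png

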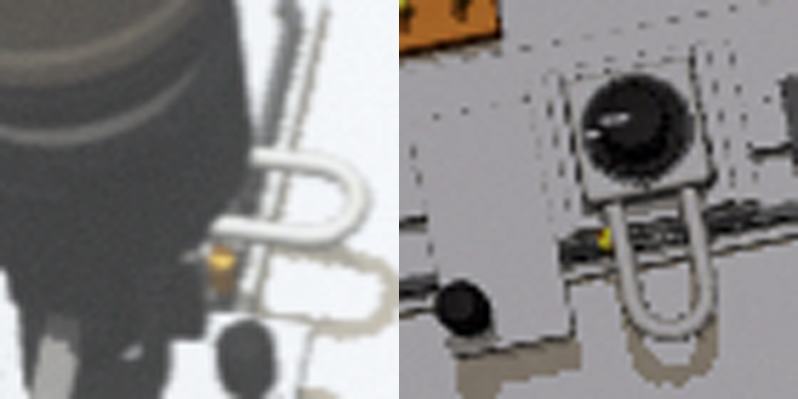

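Crop e1 (top half) shows the jig at the check station: dial centre about (638,127), pointer end at (593,133), so it points to the slide's +y (dial ≈ -90°). The jig knob is at (465,306). The travel of 160.7 mm agrees with the detent. I shift the slide frame by -1.5 mm in y, the centre that the knob grasp found, and go to the dial with the jaws along slide x.

```bash
python3 - <<'E'
from h import *
s=np.load("slide.npy"); d=R.from_euler("z",s[2]).apply([-.0005,-.0015,0]); s[:2]+=d[:2]; np.save("slide.npy",s)
goto([0,-.08,.125],0)
E
```

```text
world [0.6086 0.0083 0.125 ] dp [-0.784  0.295  0.244]
rot [-0.    -0.     1.503]
```

Request:
jog_arm(increments=[{"dp":[-0.1,0.04,0],"rotation":[0,0,0.11],"gripper":0.2},{"dp":[-0.25,0.08,0],"rotation":[0,0,0.22],"gripper":0.2},{"dp":[-0.4,0.14,0],"rotation":[0,0,0.33],"gripper":0.2},{"dp":[-0.55,0.2,0],"rotation":[0,0,0.44],"gripper":0.2},{"dp":[-0.7,0.26,0.05],"rotation":[0,0,0.55],"gripper":0.2},{"dp":[-0.784,0.295,0.1],"rotation":[0,0,0.66],"gripper":0.2},{"dp":[-0.784,0.295,0.1],"rotation":[0,0,0.77],"gripper":0.2},{"dp":[-0.784,0.295,0.1],"rotation":[0,0,0.88],"gripper":0.2},{"dp":[-0.784,0.295,0.1],"rotation":[0,0,0.9],"gripper":0.2},{"dp":[-0.784,0.295,0.1],"rotation":[0,0,0.9],"gripper":0.2}])

```text
time_s: 7.53
eef_pos: [0.6087, 0.0088, 0.1538]
eef_rot: [-2.88, -1.254, 0.0]
wrist_force: [0.8, 0.3, 0.9]
gripper_width: 0.0513
```

```bash
python3 -c "
from h import *
st();goto([0,-.08,.11],0)"
```

```text
t 7.5333 slideTCP [ 0.0002 -0.0795  0.1538] yaw 36.3 z [-0. -0. -1.] F [0.8 0.3 0.9] w 0.0513 q [-0.37  0.42  0.37  1.73 -0.17  1.02  0.89]
world [0.6086 0.0083 0.11  ] dp [-0.002  0.001  0.219]
rot [-0.     0.     0.605]
```

Request:
jog_arm(increments=[{"dp":[0,0,0.05],"rotation":[0,0,0.11],"gripper":0.2},{"dp":[0,0,0.1],"rotation":[0,0,0.22],"gripper":0.2},{"dp":[0,0,0.15],"rotation":[0,0,0.33],"gripper":0.2},{"dp":[0,0,0.2],"rotation":[0,0,0.44],"gripper":0.2},{"dp":[0,0,0.22],"rotation":[0,0,0.55],"gripper":0.2},{"dp":[0,0,0.22],"rotation":[0,0,0.605],"gripper":0.2},{"dp":[0,0,0.22],"rotation":[0,0,0.605],"gripper":0.2},{"dp":[0,0,0.22],"rotation":[0,0,0.605],"gripper":0.2}])

```text
time_s: 8.2
eef_pos: [0.6088, 0.009, 0.1101]
eef_rot: [-3.127, -0.297, -0.001]
wrist_force: [-0.6, -0.5, 0.5]
gripper_width: 0.051
```

```bash
python3 -c "
from h import *
st();goto([0,-.08,.065],0)"
```

```text
t 8.2 slideTCP [ 0.0003 -0.0793  0.1101] yaw 0.1 z [ 0.  0. -1.] F [-0.6 -0.5  0.5] w 0.051 q [-0.46  0.49  0.5   1.77 -0.28  0.95  0.34]
world [0.6086 0.0083 0.065 ] dp [-0.002  0.003  0.225]
rot [-0.    -0.     0.002]
```

Request:
jog_arm(increments=[{"dp":[0,0,0.08],"rotation":[0,0,0],"gripper":0.2},{"dp":[0,0,0.16],"rotation":[0,0,0],"gripper":0.2},{"dp":[0,0,0.22],"rotation":[0,0,0],"gripper":0.2},{"dp":[0,0,0.225],"rotation":[0,0,0],"gripper":0.2},{"dp":[0,0,0.225],"rotation":[0,0,0],"gripper":0.2},{"dp":[0,0,0.225],"rotation":[0,0,0],"gripper":-1},{"dp":[0,0,0.225],"rotation":[0,0,0],"gripper":-1},{"dp":[0,0,0.225],"rotation":[0,0,0],"gripper":-1},{"dp":[0,0,0.225],"rotation":[0,0,0],"gripper":-1},{"dp":[0,0,0.225],"rotation":[0,0,0],"gripper":-1},{"dp":[0,0,0.225],"rotation":[0,0,0],"gripper":-1}])

```text
time_s: 9.12
eef_pos: [0.6088, 0.0084, 0.0662]
eef_rot: [-3.128, -0.291, -0.001]
wrist_force: [-2.5, 0.6, 7.2]
gripper_width: 0.0238
```

```bash
python3 -c "
from h import *
st()"
```

```text
t 9.1167 slideTCP [ 0.0002 -0.0799  0.0662] yaw -0.1 z [ 0.     0.001 -1.   ] F [-2.5  0.6  7.2] w 0.0238 q [-0.44  0.54  0.47  1.8  -0.31  0.87  0.37]
```

Grip width reads 2.1 mm under nominal both times, which looks like pad compliance, and the side forces are small, so the grip is centred. I turn +90° ccw.

Request:
jog_arm(increments=[{"dp":[0,0,0],"rotation":[0,0,-0.1],"gripper":-1},{"dp":[0,0,0],"rotation":[0,0,-0.2],"gripper":-1},{"dp":[0,0,0],"rotation":[0,0,-0.3],"gripper":-1},{"dp":[0,0,0],"rotation":[0,0,-0.4],"gripper":-1},{"dp":[0,0,0],"rotation":[0,0,-0.5],"gripper":-1},{"dp":[0,0,0],"rotation":[0,0,-0.6],"gripper":-1},{"dp":[0,0,0],"rotation":[0,0,-0.7],"gripper":-1},{"dp":[0,0,0],"rotation":[0,0,-0.75],"gripper":-1},{"dp":[0,0,0],"rotation":[0,0,-0.75],"gripper":-1},{"dp":[0,0,0],"rotation":[0,0,-0.75],"gripper":-1}])

```text
time_s: 9.95
eef_pos: [0.6084, 0.0083, 0.0662]
eef_rot: [-2.778, -1.465, 0.0]
wrist_force: [-3.5, -0.1, 7.4]
gripper_width: 0.0236
```

Request:
jog_arm(increments=[{"dp":[0,0,0],"rotation":[0,0,-0.1],"gripper":-1},{"dp":[0,0,0],"rotation":[0,0,-0.2],"gripper":-1},{"dp":[0,0,0],"rotation":[0,0,-0.3],"gripper":-1},{"dp":[0,0,0],"rotation":[0,0,-0.4],"gripper":-1},{"dp":[0,0,0],"rotation":[0,0,-0.5],"gripper":-1},{"dp":[0,0,0],"rotation":[0,0,-0.6],"gripper":-1},{"dp":[0,0,0],"rotation":[0,0,-0.7],"gripper":-1},{"dp":[0,0,0],"rotation":[0,0,-0.75],"gripper":-1},{"dp":[0,0,0],"rotation":[0,0,-0.75],"gripper":-1},{"dp":[0,0,0],"rotation":[0,0,-0.75],"gripper":-1},{"dp":[0,0,0],"rotation":[0,0,-0.75],"gripper":-1}])

```text
time_s: 10.87
eef_pos: [0.6083, 0.0079, 0.0662]
eef_rot: [-2.006, -2.417, 0.001]
wrist_force: [-3.9, 0.1, 6.0]
gripper_width: 0.0238
```

```bash
python3 -c "
from h import *
st()"
```

```text
t 10.8667 slideTCP [-0.0003 -0.0803  0.0662] yaw 89.8 z [-0.001 -0.    -1.   ] F [-3.9  0.1  6. ] w 0.0238 q [-0.15  0.5   0.09  1.8  -0.06  0.85  1.72]
```

Request:
jog_arm(increments=[{"dp":[0,0,0],"rotation":[0,0,0],"gripper":0.2},{"dp":[0,0,0],"rotation":[0,0,0],"gripper":0.2},{"dp":[0,0,0],"rotation":[0,0,0],"gripper":0.2},{"dp":[0,0,0],"rotation":[0,0,0],"gripper":0.2},{"dp":[0,0,-0.1],"rotation":[0,0,0],"gripper":0.2},{"dp":[0,0,-0.25],"rotation":[0,0,0],"gripper":0.2},{"dp":[0.2,0.2,-0.4],"rotation":[0,0,0],"gripper":0.2},{"dp":[0.35,0.25,-0.45],"rotation":[0,0,0],"gripper":0.2},{"dp":[0.35,0.25,-0.45],"rotation":[0,0,0],"gripper":0.2},{"dp":[0.35,0.25,-0.45],"rotation":[0,0,0],"gripper":0.2}])

```text
time_s: 11.7
eef_pos: [0.6469, 0.0936, 0.1569]
eef_rot: [1.996, 2.425, 0.011]
wrist_force: [1.0, -0.2, -0.5]
gripper_width: 0.051
```

```bash
python3 - <<'E'
from h import *
st()
s=np.load("slide.npy")
L=[(0,-.08,.082),(0,-.08,.0645),(-.06,-.002,.085),(-.085,-.08,.049),(-.018,-.08,.062),(0,-.062,.062)]
out=[]
im=arm.get_image("top")
p=proj("top",R.from_euler("z",s[2]).apply(L)+[s[0],s[1],0]); x0,y0=231,185
print(((p-[x0,y0])*8).round().tolist())
b=cv2.resize(im[y0:y0+70,x0:x0+80],None,fx=8,fy=8,interpolation=cv2.INTER_CUBIC)
cv2.imwrite("pics/f1.png",np.clip(b*1.6,0,255).astype(np.uint8)[:,:,::-1])
E
```

```text
t 11.7 slideTCP [ 0.0536 -0.0033  0.1569] yaw 90.3 z [ 0.005  0.005 -1.   ] F [ 1.  -0.2 -0.5] w 0.051 q [-0.26  0.46  0.08  1.61 -0.04  1.06  1.59]
[[318.0, 151.0], [325.0, 165.0], [77.0, 415.0], [386.0, 465.0], [337.0, 228.0], [263.0, 179.0]]
```

View pics/f1.png

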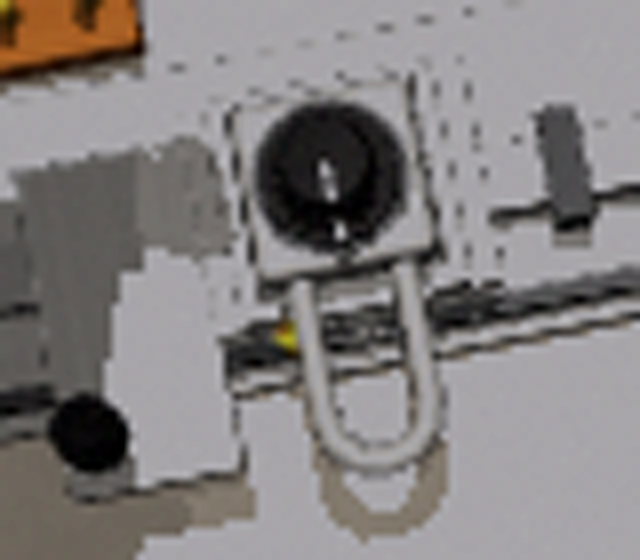

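Crop f1 shows the pointer (326,180)→(340,232) in line with the index, towards the shackle, and the jig still seated. Next come the shackle legs, with the fingertips kept above the tail plate.

```bash
python3 -c "
from h import *
goto([-.051,-.08,.11],90);
# relative check, same picture: tail edge vs leg outside
s=np.load('slide.npy')
for uv,z in(((237,400),.038),((242,465),.038),((316,400),.049),((436,400),.049),((326,180),.082),((340,232),.062)):
    w=ray('top',[np.array(uv)/8+[231,185]],z)[0]; print(uv,R.from_euler('z',-s[2]).apply(w-[s[0],s[1],0]).round(4))
"
```

```text
world [ 0.5585 -0.0012  0.11  ] dp [-0.365 -0.514  0.226]
rot [ 0.002 -0.001  0.003]
(237, 400) [-0.0562 -0.0412  0.038 ]
(242, 465) [-0.075  -0.0392  0.038 ]
(316, 400) [-0.0627 -0.0641  0.049 ]
(436, 400) [-0.0695 -0.0974  0.049 ]
(326, 180) [-0.0085 -0.0805  0.082 ]
(340, 232) [-0.0192 -0.0805  0.062 ]
```

Request:
jog_arm(increments=[{"dp":[-0.12,-0.16,0],"rotation":[0,0,0],"gripper":0.2},{"dp":[-0.24,-0.33,0],"rotation":[0,0,0],"gripper":0.2},{"dp":[-0.365,-0.514,0],"rotation":[0,0,0],"gripper":0.2},{"dp":[-0.365,-0.514,0.1],"rotation":[0,0,0],"gripper":0.2},{"dp":[-0.365,-0.514,0.2],"rotation":[0,0,0],"gripper":0.2},{"dp":[-0.365,-0.514,0.226],"rotation":[0,0,0],"gripper":0.2},{"dp":[-0.365,-0.514,0.226],"rotation":[0,0,0],"gripper":0.2},{"dp":[-0.365,-0.514,0.226],"rotation":[0,0,0],"gripper":0.2}])

```text
time_s: 12.42
eef_pos: [0.5573, -0.0045, 0.1096]
eef_rot: [-2.006, -2.417, 0.001]
wrist_force: [-0.6, 0.3, 0.0]
gripper_width: 0.0515
```

```bash
python3 -c "
from h import *
st();goto([-.051,-.0805,.038],90)"
```

```text
t 12.4167 slideTCP [-0.0528 -0.083   0.1096] yaw 89.9 z [-0.001 -0.    -1.   ] F [-0.6  0.3  0. ] w 0.0515 q [-0.15  0.36  0.11  1.89 -0.05  0.89  1.73]
world [ 0.5586 -0.0017  0.038 ] dp [0.013 0.009 0.358]
rot [-0.001  0.    -0.002]
```

Request:
jog_arm(increments=[{"dp":[0.005,0.005,0.1],"rotation":[0,0,0],"gripper":0.2},{"dp":[0.005,0.005,0.2],"rotation":[0,0,0],"gripper":0.2},{"dp":[0.005,0.005,0.28],"rotation":[0,0,0],"gripper":0.2},{"dp":[0.005,0.005,0.33],"rotation":[0,0,0],"gripper":0.2},{"dp":[0.005,0.005,0.358],"rotation":[0,0,0],"gripper":0.2},{"dp":[0.005,0.005,0.358],"rotation":[0,0,0],"gripper":0.2},{"dp":[0.005,0.005,0.358],"rotation":[0,0,0],"gripper":0.2}])

```text
time_s: 13.0
eef_pos: [0.5589, -0.003, 0.0388]
eef_rot: [2.005, 2.417, 0.001]
wrist_force: [-0.6, 0.4, -1.8]
gripper_width: 0.051
```

```bash
python3 -c "
from h import *
st()"
```

```text
t 13.0 slideTCP [-0.0509 -0.0818  0.0388] yaw 89.9 z [ 0.001  0.    -1.   ] F [-0.6  0.4 -1.8] w 0.051 q [-0.15  0.46  0.09  1.93 -0.06  0.75  1.74]
```

Request:
jog_arm(increments=[{"dp":[0,0,0],"rotation":[0,0,0],"gripper":-1},{"dp":[0,0,0],"rotation":[0,0,0],"gripper":-1},{"dp":[0,0,0],"rotation":[0,0,0],"gripper":-1},{"dp":[0,0,0],"rotation":[0,0,0],"gripper":-1},{"dp":[0,0,0],"rotation":[0,0,0],"gripper":-1},{"dp":[0,0,0],"rotation":[0,0,0],"gripper":-1}])

```text
time_s: 13.5
eef_pos: [0.5589, -0.0028, 0.0393]
eef_rot: [2.005, 2.417, 0.002]
wrist_force: [-1.3, -0.0, 6.0]
gripper_width: 0.0352
```

```bash
python3 -c "
from h import *
st()"
```

```text
t 13.5 slideTCP [-0.0509 -0.0816  0.0393] yaw 89.9 z [ 0.002  0.001 -1.   ] F [-1.3 -0.   6. ] w 0.0352 q [-0.15  0.46  0.09  1.93 -0.06  0.75  1.74]
```

Request:
jog_arm(increments=[{"dp":[0,-0.015,0],"rotation":[0,0,0],"gripper":-1},{"dp":[0,-0.03,0],"rotation":[0,0,0],"gripper":-1},{"dp":[0,-0.045,0],"rotation":[0,0,0],"gripper":-1},{"dp":[0,-0.06,0],"rotation":[0,0,0],"gripper":-1},{"dp":[0,-0.075,0],"rotation":[0,0,0],"gripper":-1},{"dp":[0,-0.085,0],"rotation":[0,0,0],"gripper":-1},{"dp":[0,-0.085,0],"rotation":[0,0,0],"gripper":-1},{"dp":[0,-0.085,0],"rotation":[0,0,0],"gripper":-1}])

```text
time_s: 14.17
eef_pos: [0.5422, -0.0062, 0.0385]
eef_rot: [2.005, 2.417, 0.002]
wrist_force: [1.0, 0.8, 5.0]
gripper_width: 0.0355
```

```bash
python3 -c "
from h import *
st()"
```

```text
t 14.1667 slideTCP [-0.0679 -0.0818  0.0385] yaw 89.9 z [ 0.002  0.    -1.   ] F [1.  0.8 5. ] w 0.0355 q [-0.14  0.44  0.09  1.97 -0.06  0.73  1.74]
```

Request:
jog_arm(increments=[{"dp":[0,-0.005,0],"rotation":[0,0,0],"gripper":-1},{"dp":[0,-0.01,0],"rotation":[0,0,0],"gripper":-1},{"dp":[0,-0.01,0],"rotation":[0,0,0],"gripper":-1},{"dp":[0,-0.01,0],"rotation":[0,0,0],"gripper":-1}])

```text
time_s: 14.5
eef_pos: [0.5415, -0.0063, 0.0387]
eef_rot: [2.005, 2.415, 0.005]
wrist_force: [4.7, 2.0, 3.8]
gripper_width: 0.0354
```

```bash
python3 -c "
from h import *
st()"
```

```text
t 14.5 slideTCP [-0.0687 -0.0818  0.0387] yaw 89.9 z [ 0.004  0.    -1.   ] F [4.7 2.  3.8] w 0.0354 q [-0.14  0.44  0.09  1.98 -0.06  0.73  1.74]
```

The last 2 mm of pull moved only 0.8 mm while the force rose, so the shackle is at its stop, fully open. I release it and regrip the lock on its body for the lift.

Request:
jog_arm(increments=[{"dp":[0,0.01,0],"rotation":[0,0,0],"gripper":0.2},{"dp":[0,0.01,0],"rotation":[0,0,0],"gripper":0.2},{"dp":[0,0.01,0],"rotation":[0,0,0],"gripper":0.2},{"dp":[0,0.01,0],"rotation":[0,0,0],"gripper":0.2},{"dp":[0,0.01,-0.1],"rotation":[0,0,0],"gripper":0.2},{"dp":[0,0.01,-0.25],"rotation":[0,0,0],"gripper":0.2},{"dp":[0,0.01,-0.4],"rotation":[0,0,0],"gripper":0.7},{"dp":[0,0.18,-0.4],"rotation":[0,0,0],"gripper":0.7},{"dp":[0,0.335,-0.4],"rotation":[0,0,0],"gripper":0.7},{"dp":[0,0.335,-0.4],"rotation":[0,0,0],"gripper":0.7},{"dp":[0,0.335,-0.4],"rotation":[0,0,0],"gripper":0.7}])

```text
time_s: 15.42
eef_pos: [0.6052, 0.0061, 0.1173]
eef_rot: [-2.004, -2.417, 0.002]
wrist_force: [-0.0, -0.5, -0.5]
gripper_width: 0.0724
```

```bash
python3 - <<'E'
from h import *
st(); goto([-.003,-.081,.0455],90)
im=arm.get_image("top"); im2=arm.get_image("side")
b=np.hstack([cv2.resize(i,None,fx=5,fy=5,interpolation=cv2.INTER_CUBIC) for i in(im[185:265,231:311],im2[240:320,230:310])])
cv2.imwrite("pics/g1.png",np.clip(b*1.6,0,255).astype(np.uint8)[:,:,::-1])
E
```

```text
t 15.4167 slideTCP [-0.0037 -0.0815  0.1173] yaw 89.9 z [-0.002 -0.    -1.   ] F [-0.  -0.5 -0.5] w 0.0724 q [-0.16  0.43  0.1   1.77 -0.05  0.95  1.72]
world [0.6058 0.0067 0.0455] dp [0.002 0.004 0.359]
rot [-0.002 -0.    -0.001]
```

View pics/g1.png

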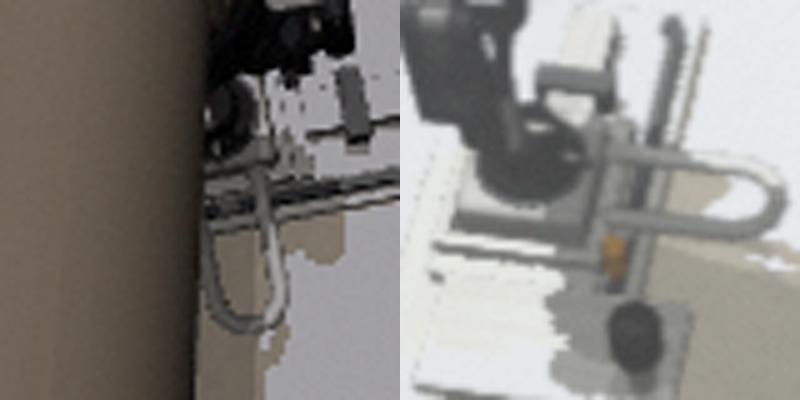

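Picture g1 shows the shackle visibly farther out (side bow at (785,205)), with the lock still in its nest. I descend on the body.

Request:
jog_arm(increments=[{"dp":[0,0.002,0.1],"rotation":[0,0,0],"gripper":0.7},{"dp":[0,0.002,0.2],"rotation":[0,0,0],"gripper":0.7},{"dp":[0,0.002,0.28],"rotation":[0,0,0],"gripper":0.7},{"dp":[0,0.002,0.32],"rotation":[0,0,0],"gripper":0.7},{"dp":[0,0.002,0.345],"rotation":[0,0,0],"gripper":0.7},{"dp":[0,0.002,0.36],"rotation":[0,0,0],"gripper":0.7},{"dp":[0,0.002,0.36],"rotation":[0,0,0],"gripper":0.7}])

```text
time_s: 16.1
eef_pos: [0.6054, 0.0057, 0.0461]
eef_rot: [-2.006, -2.417, 0.0]
wrist_force: [0.7, -0.2, 0.2]
gripper_width: 0.0728
```

```bash
python3 -c "
from h import *
st()"
```

```text
t 16.1 slideTCP [-0.0036 -0.082   0.0461] yaw 89.9 z [-0. -0. -1.] F [ 0.7 -0.2  0.2] w 0.0728 q [-0.15  0.52  0.09  1.82 -0.06  0.81  1.73]
```

Request:
jog_arm(increments=[{"dp":[0,0,0],"rotation":[0,0,0],"gripper":-1},{"dp":[0,0,0],"rotation":[0,0,0],"gripper":-1},{"dp":[0,0,0],"rotation":[0,0,0],"gripper":-1},{"dp":[0,0,0],"rotation":[0,0,0],"gripper":-1},{"dp":[0,0,0],"rotation":[0,0,0],"gripper":-1},{"dp":[0,0,0],"rotation":[0,0,0],"gripper":-1},{"dp":[0,0,0],"rotation":[0,0,0],"gripper":-1}])

```text
time_s: 16.68
eef_pos: [0.6066, 0.0064, 0.0475]
eef_rot: [2.005, 2.417, 0.003]
wrist_force: [-1.4, 1.3, 6.3]
gripper_width: 0.0499
```

```bash
python3 -c "
from h import *
st()"
```

```text
t 16.6833 slideTCP [-0.0023 -0.0814  0.0475] yaw 89.9 z [ 0.002  0.001 -1.   ] F [-1.4  1.3  6.3] w 0.0499 q [-0.15  0.52  0.09  1.81 -0.06  0.81  1.73]
```

Width 49.9 mm is 52 less the usual 2.1, so the body is gripped. I lift 100 mm, slowly at first.

Request:
jog_arm(increments=[{"dp":[0,0,-0.02],"rotation":[0,0,0],"gripper":-1},{"dp":[0,0,-0.05],"rotation":[0,0,0],"gripper":-1},{"dp":[0,0,-0.1],"rotation":[0,0,0],"gripper":-1},{"dp":[0,0,-0.17],"rotation":[0,0,0],"gripper":-1},{"dp":[0,0,-0.25],"rotation":[0,0,0],"gripper":-1},{"dp":[0,0,-0.33],"rotation":[0,0,0],"gripper":-1},{"dp":[0,0,-0.41],"rotation":[0,0,0],"gripper":-1},{"dp":[0,0,-0.47],"rotation":[0,0,0],"gripper":-1},{"dp":[0,0,-0.51],"rotation":[0,0,0],"gripper":-1},{"dp":[0,0,-0.53],"rotation":[0,0,0],"gripper":-1},{"dp":[0,0,-0.53],"rotation":[0,0,0],"gripper":-1},{"dp":[0,0,-0.53],"rotation":[0,0,0],"gripper":-1}])

```text
time_s: 17.68
eef_pos: [0.6052, 0.0058, 0.1516]
eef_rot: [-2.005, -2.417, 0.001]
wrist_force: [-0.2, -1.2, -3.5]
gripper_width: 0.0504
```

```bash
python3 - <<'E'
from h import *
st(); s=np.load("slide.npy")
im=arm.get_image("top"); im2=arm.get_image("side")
for c in("top","side"):
  for q in("jig_knob","padlock","shackle_legs"): print(c,q,[(R.from_euler("z",-s[2]).apply(np.array(d["xyz"])-[s[0],s[1],0]).round(3).tolist(),round(d["confidence"],2)) for d in arm.recognise(c,q)][:3])
b=np.hstack([cv2.resize(i,None,fx=4,fy=4,interpolation=cv2.INTER_CUBIC) for i in(im[175:275,221:321],im2[230:330,230:330])])
cv2.imwrite("pics/i1.png",np.clip(b*1.6,0,255).astype(np.uint8)[:,:,::-1])
E
```

```text
t 17.6833 slideTCP [-0.0038 -0.0818  0.1516] yaw 89.9 z [-0.001 -0.    -1.   ] F [-0.2 -1.2 -3.5] w 0.0504 q [-0.16  0.39  0.11  1.74 -0.05  1.02  1.72]
top jig_knob [([-0.015, -0.108, 0.038], 0.84)]
top padlock [([-0.039, -0.098, 0.158], 0.81)]
top shackle_legs [([-0.082, -0.093, 0.158], 0.74)]
side jig_knob [([-0.008, -0.042, 0.036], 0.94)]
side padlock [([-0.176, 0.145, 0.014], 0.92), ([-0.185, -0.0, 0.015], 0.92), ([-0.034, -0.077, 0.16], 0.59)]
side shackle_legs [([-0.147, 0.119, 0.009], 0.67), ([-0.146, 0.014, 0.013], 0.47), ([-0.073, -0.084, 0.156], 0.16)]
```

View pics/i1.png

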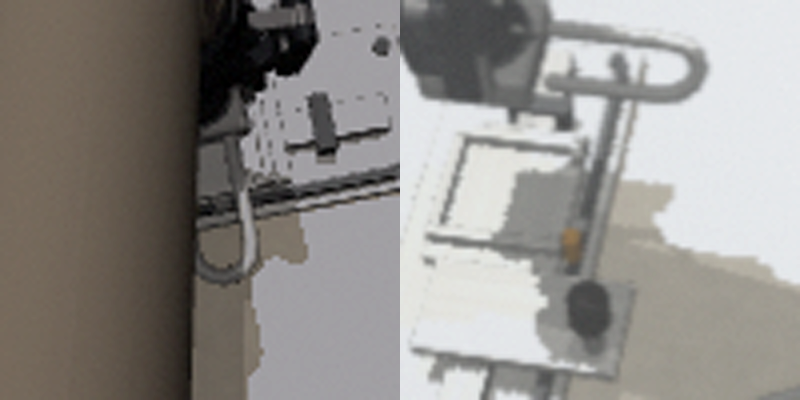

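Picture i1 shows the nest empty at (510,190) and the lock hanging level above it with the shackle extended (bow at (705,65)). The jig knob is at raw side pixel (277,307), the same as before the lift. The wrist carries 3.5 N, about the lock's weight. Handing in.

```bash
python3 -c "
from h import *
st(); print(arm.hand_in())"
```

```text
t 18.0833 slideTCP [-0.0035 -0.0819  0.1517] yaw 89.9 z [-0.001 -0.    -1.   ] F [-0.1  0.6 -3.4] w 0.0499 q [-0.16  0.39  0.11  1.74 -0.05  1.02  1.72]
the job is handed in; nothing more can be done
None
```

The job is done and handed in at about 18 s: the opened lock is held about 10 cm above its jig, and the jig is at the check station.

1. **Jig:** I moved it 160.7 mm by its knob and let go so the detent could draw it home.
2. **Dial:** I turned it 90° counterclockwise. The next picture showed the pointer in line with the index mark.
3. **Shackle:** I pulled it about 17 mm until it met its stop; the force rose while the motion stalled.
4. **Lift:** I regripped the lock by its body and raised it 104 mm.

**Last checks:**
- The grip is steady at 50 mm, and the wrist carries about 3.4 N, roughly the lock's weight.
- The nest is empty, and the shackle is visibly out.
- The jig knob is at the same pixel as before the lift. I could not sense the detent click directly; I infer it from the travel and the unchanged knob position.
- The pen and its parts were not touched.

**Disagreements:**
- The two cameras differed by 3 to 5 mm, so I corrected the slide position using the knob grasp.
- Grip widths mostly read about 2 mm under the given sizes (about 2.7 mm on the shackle legs), probably because the pads give a little.
- The recogniser's last jig knob positions were wrong (seemingly the jig plate), so I did not use them.

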